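# Run a fingertip along the sample rack to shut its lids

### The arm

A 7-joint arm with a two-finger parallel gripper is mounted at the origin on a cart in front of the work surface, level with it; the furniture and walls round the work are solid. World frame = base frame: x ahead of the robot, y to its left, z up, the work surface at z = 0. Lengths are in m, angles in degrees, forces in N, time in s.
With the tool pointing down it reaches from about 0.4 to 0.85 m from the base axis. Payload 4.5 kg.
Tool frame: the origin (TCP) lies between the finger pads; the fingertips stand 25 mm ahead of it and the grasp point (between the pads) lies 6 mm ahead of it; z points along the fingers, y is the direction in which the jaws open and shut (so a half turn about z gives the same grasp; the last joint's range is limited). The gripper opens to 85 mm and grips with 20 to 120 N. Pads are 22 mm wide; open, the fingers measure 114 mm over their backs; the gripper's body (76 mm by 85 mm) begins 54 mm behind the grasp point. The pads swing forward as they close: fully open they stand 13 mm farther back than shut.
Start: joints at [-63.495, 39.483, -11.15, 89.685, 9.013, 51.709, -12.324], TCP at [0.26, 0.568, 0.256] pointing down, gripper open.
Joint ranges: [-172.22, 172.22], [-26.19, 119.32], [-84.43, 86.54], [7.71, 146.69], [-57.33, 237.33], [2.42, 119.75], [-152.13, 152.13]. Speed limits (degrees/s): [147.25, 147.25, 180, 180, 180, 180, 180].

### API

Orientations are given as a 3x3 rotation matrix whose columns are the frame's x, y, z axes.
In Python, from bench import ctrl, fingers, planner, viewer, ticket, readout gives the robot as it stands. The module is installed in compiled form; this text tells all that it offers. Calls block until the motion is done:
- ctrl.move_ptp(position, orientation): joint-space move of the TCP to a pose.
- ctrl.movel(position, frame=None, max_speed=0.15, until_force=None): straight line of the TCP; frame=None keeps the orientation; max_speed is the mean speed in m/s. With until_force (N) it stops when the force on the tool has changed by that much, and returns True; else False.
- ctrl.movej(angles): joint-space move.
- fingers.let_go() and fingers.grasp(force=None): open the fingers fully, or close them until they stop; force is the grip in N (None keeps the last).
- ctrl.sleep(seconds).
- planner.solve_ik(position, orientation): joint angles nearest the present ones, or None.
- viewer.snapshot(name): name is "side" or "top" or "wrist"; returns (picture, depth): 400x640x3 uint8, blue, green, red; 400x640 float32, m along the optical axis (not along the pixel's ray), 0 where there is no reading.
- viewer.camera_params(name): a dict with "fx", "fy", "cx", "cy" (pixels), "k1" (the pictures are not rectified: a ray, as slopes to the right and down, at radius r is drawn at 1 + k1 r^2 times it, then the intrinsics apply), "pose" (4x4, takes a point from camera to world coordinates); the wrist camera has in their place "hand_eye" (4x4, takes a point from camera to tool coordinates, whose origin is the TCP and whose axes are the flange's). Camera axes: x right, y up, looking along -z (the intrinsics and any distortion apply to the point x, -y, -z); pixel columns grow to the right and rows downward; lengths in m; the calibration is good to about 2 mm. A picture is of the moment at which its call begins: read the wrist's pose just before it. camera_params takes no time and is no camera call.
A pose or a line that the arm cannot do raises ctrl.PlanningError and nothing moves.
- ticket.finish_job(): hands the job in, once; it reports no verdict.
Readings, each from a call of its own:
- readout.read_time_s(): time.
- readout.read_q(): joint angles.
- readout.read_joint_vel(): joint speeds.
- readout.read_effort(): joint torques, N m.
- readout.read_tcp_pos(): TCP position.
- readout.read_tool_rot(): TCP orientation.
- readout.read_force(): force on the tool from outside, world axes, zero at the start.
- readout.read_torque(): the same for the moment, N m.
- readout.read_opening(): finger opening in m.
Only numpy, scipy, OpenCV 4.12 (cv2) and the standard library are available. Lean on these libraries where they do the work, as an engineer would, in place of code of your own. Each camera call takes 0.05 s, during which the arm holds its last target.

### The job

Shut the four blue lids of the white sample rack by running the fingertips lightly along the top of the row, from the end with the orange band to the plain end, so that each lid in turn tips over and lies flat. Do not pick up, tip or push away the rack, do not press hard on it, and leave the jar, the weight and the stopper beside it where they stand.

Things in the scene. Friction and masses are not known exactly. Their poses are not given: they have to be found in the camera images.
- rack: White rack loose on rubber feet, 150 (x) x 44 (y) mm, 1.2 kg. Origin: centre of underside; +x runs along the row of four lids from the orange-band end (x -75 mm) to the plain end. Top 35 mm up; both end blocks (x -75 to -61, 54 to 75 mm) 39.5 mm, level with shut lids. Lid hinges lie across the row, 38 mm up, at x = -58, -30, -2, 26 mm, y = 0, at the orange side of each well: lids shut by tipping to +x.
- lid1 (a joint): Hinge of blue lid 1, counted from the orange-band end. Rad: 0 = shut flat, 1.57 = upright; stops at 0 and 1.9; starts at 1.25 to 1.75. Lid 25 mm from hinge to free end, 30 mm wide, 3 mm thick; stays where left (hinge friction 4 N mm). Shut, its flat top is 39.5 mm above the worktop; fingertips passing along the row toward rack +x, 2 mm above that top, lay it shut.
- lid1_end (a point): Middle of the free edge of lid 1, on its outer face, 25 mm from its hinge axis; moves with the lid.
- lid2 (a joint): Hinge of blue lid 2, counted from the orange-band end. Rad: 0 = shut flat, 1.57 = upright; stops at 0 and 1.9; starts at 1.25 to 1.75. Lid 25 mm from hinge to free end, 30 mm wide, 3 mm thick; stays where left (hinge friction 4 N mm). Shut, its flat top is 39.5 mm above the worktop; fingertips passing along the row toward rack +x, 2 mm above that top, lay it shut.
- lid2_end (a point): Middle of the free edge of lid 2, on its outer face, 25 mm from its hinge axis; moves with the lid.
- lid3 (a joint): Hinge of blue lid 3, counted from the orange-band end. Rad: 0 = shut flat, 1.57 = upright; stops at 0 and 1.9; starts at 1.25 to 1.75. Lid 25 mm from hinge to free end, 30 mm wide, 3 mm thick; stays where left (hinge friction 4 N mm). Shut, its flat top is 39.5 mm above the worktop; fingertips passing along the row toward rack +x, 2 mm above that top, lay it shut.
- lid3_end (a point): Middle of the free edge of lid 3, on its outer face, 25 mm from its hinge axis; moves with the lid.
- lid4 (a joint): Hinge of blue lid 4, counted from the orange-band end. Rad: 0 = shut flat, 1.57 = upright; stops at 0 and 1.9; starts at 1.25 to 1.75. Lid 25 mm from hinge to free end, 30 mm wide, 3 mm thick; stays where left (hinge friction 4 N mm). Shut, its flat top is 39.5 mm above the worktop; fingertips passing along the row toward rack +x, 2 mm above that top, lay it shut.
- lid4_end (a point): Middle of the free edge of lid 4, on its outer face, 25 mm from its hinge axis; moves with the lid.
- jar: Bystander: loose white sample jar with white lid, 49 mm diameter, 40 mm high; origin at the centre of its underside. Stands beside the rack.
- weight: Bystander: loose beige 200 g weight, 28 mm diameter, 48 mm high; origin at the centre of its underside. Stands beside the rack.
- stopper: Bystander: loose red-brown rubber stopper, 34 mm diameter, 28 mm high; origin at the centre of its underside. Stands beside the rack.

How it is judged:
By the outcome, as a careful person would: the job done as asked, in the order asked, and still so for the second after the job is handed in, with the robot touching nothing.
It also fails if it takes over 40 s, if anything falls off the work surface, if the arm or the gripper's body presses on something with over 40 N, if the wrist force passes 120 N, or if a joint passes its speed limit or range.

## Working session

There is one attempt and no reset: what is moved stays moved. The work goes in short steps, each a Python script; the robot and the scene stay as the last script left them, time stands still between calls to the robot, and variables do not carry over. Pictures are saved under pics/ and viewed, and the job is handed in when it is done.

```bash
mkdir -p pics
cat > h.py <<'E'
import numpy as np, cv2
from bench import ctrl, fingers, planner, viewer, ticket, readout
E
python3 - <<'E'
from h import *
for n in ("side","top"):
    p,d=viewer.snapshot(n); cv2.imwrite(f"pics/{n}0.png",p); np.save(f"pics/{n}0.npy",d)
    print(viewer.camera_params(n))
print(viewer.camera_params("wrist"),readout.read_time_s(),readout.read_opening(),readout.read_tool_rot())
E
```

```text
{'fx': 478.19208454794426, 'fy': 478.19208454794426, 'cx': 323.42334290939743, 'cy': 190.86971306797636, 'k1': -0.0239113164225626, 'pose': array([[ 0.9959771 ,  0.06654673, -0.06000956,  0.49429748],
       [-0.08806045,  0.60295073, -0.79290338, -0.26187706],
       [-0.01658232,  0.79499808,  0.60638526,  0.56422385],
       [ 0.        ,  0.        ,  0.        ,  1.        ]])}
{'fx': 465.4527575479199, 'fy': 465.4527575479199, 'cx': 313.7918554711436, 'cy': 191.66311953944015, 'k1': -0.02850560168957608, 'pose': array([[-0.01454547,  0.98197714, -0.18843919,  0.38761421],
       [-0.9998457 , -0.01614046, -0.0069324 ,  0.40584046],
       [-0.00984895,  0.18830928,  0.98206039,  0.88004758],
       [ 0.        ,  0.        ,  0.        ,  1.        ]])}
{'fx': 331.605945635187, 'fy': 331.605945635187, 'cx': 321.08000736975356, 'cy': 198.53881888937738, 'k1': -0.06856652041814387, 'hand_eye': array([[ 1.10662178e-04,  9.54334086e-01,  2.98741426e-01,
         7.71665724e-02],
       [ 9.99999965e-01, -3.32579025e-05, -2.64185067e-04,
         2.42572733e-04],
       [-2.42185301e-04,  2.98741445e-01, -9.54334056e-01,
        -1.17867493e-01],
       [ 0.00000000e+00,  0.00000000e+00,  0.00000000e+00,
         1.00000000e+00]])} 0.1 0.08530329961327862 [[-9.09489551e-01  4.15726394e-01 -5.66948890e-04]
 [ 4.15726762e-01  9.09488253e-01 -1.54155592e-03]
 [-1.25232130e-04 -1.63772483e-03 -9.99998651e-01]]
```

View pics/side0.png

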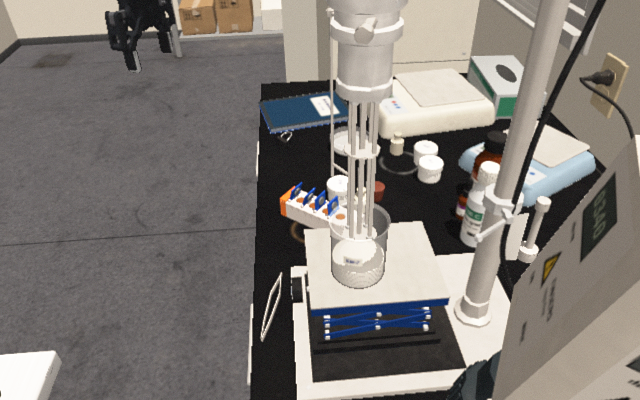

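View pics/top0.png

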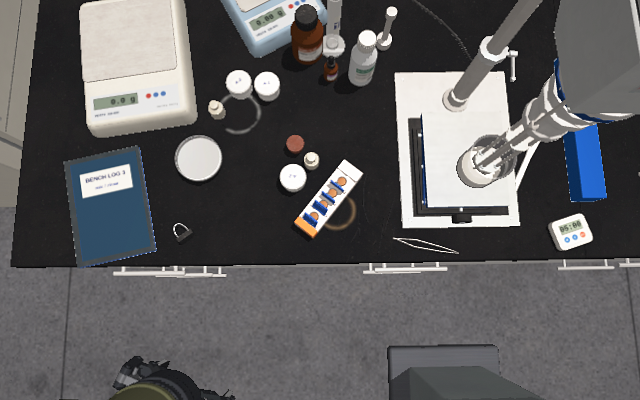

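The top view shows the rack near (328,199), with the orange end at (307,227) and the plain end at (352,168). The jar is at (292,178), the weight at (312,160) and the stopper at (295,144). I'll enlarge that area.

Run:
```python
import cv2
a=cv2.imread("pics/top0.png")[125:250,265:385]; cv2.imwrite("pics/topc.png",cv2.resize(a,None,fx=4.8,fy=4.8,interpolation=cv2.INTER_CUBIC))
a=cv2.imread("pics/side0.png")[165:255,265:395]; cv2.imwrite("pics/sidec.png",cv2.resize(a,None,fx=6,fy=6,interpolation=cv2.INTER_CUBIC))
```

```text
(no output)
```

View pics/topc.png

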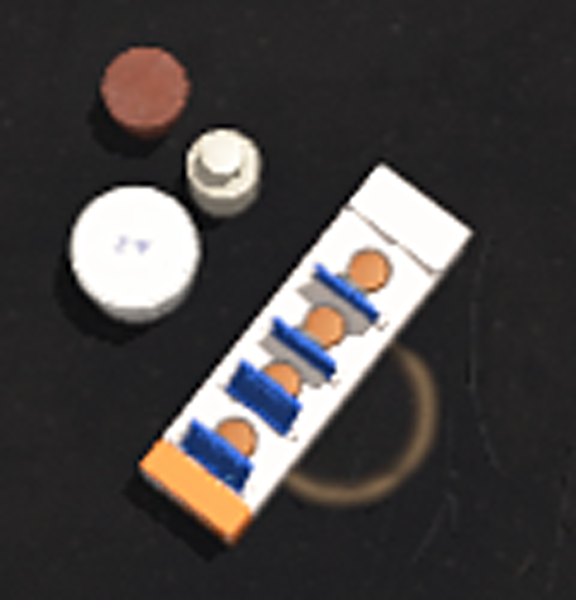

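View pics/sidec.png

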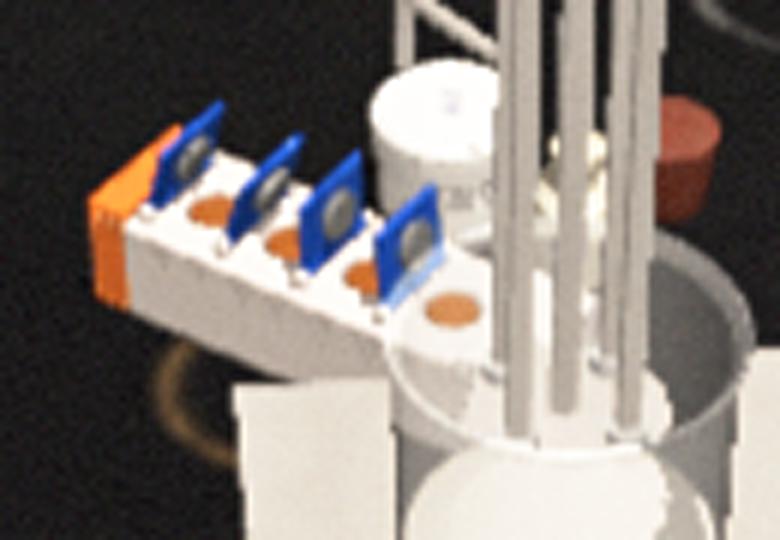

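```bash
cat >> h.py <<'E'
def cast(cam,uv,z,pose=None):
    c=viewer.camera_params(cam); P=c["pose"] if pose is None else pose
    K=np.array([[c["fx"],0,c["cx"]],[0,c["fy"],c["cy"]],[0,0,1]])
    s=cv2.undistortPoints(np.float64(uv).reshape(-1,1,2),K,np.array([c["k1"],0,0,0.])).reshape(-1,2)
    r=np.c_[s[:,0],-s[:,1],-np.ones(len(s))]@P[:3,:3].T
    return P[:3,3]+r*((z-P[2,3])/r[:,2])[:,None]
def wristpose():
    T=np.eye(4);T[:3,:3]=readout.read_tool_rot();T[:3,3]=readout.read_tcp_pos()
    return T@viewer.camera_params("wrist")["hand_eye"]
E
python3 - <<'E'
from h import *
c=np.array([[382,163],[472,235],[140,465],[235,540]])/4.8-.4+[265,125]
p=cast("top",c,.0395);print(p)
print(p.mean(0)); o=(p[2]+p[3])/2;e=(p[0]+p[1])/2;print(np.linalg.norm(e-o),(e-o)/np.linalg.norm(e-o), np.linalg.norm(p[0]-p[1]))
d=np.load("pics/top0.npy")
# highest points near jack/stirrer
P=viewer.camera_params("top")["pose"];K=viewer.camera_params("top")
v,u=np.mgrid[:400,:640];X=np.stack([(u-K["cx"])/K["fx"]*d,-(v-K["cy"])/K["fy"]*d,-d],-1)@P[:3,:3].T+P[:3,3]
for n,(v,u) in dict(jacktop=(150,440),platL=(210,424),blk=(205,335),weight=(160,312),base=(180,405),beaker=(165,460),stir=(140,530)).items(): print(n,X[v,u].round(3))
m=(d>0)&(X[...,2]>.12);i=np.argsort(X[...,1][m]);print("tall max y",X[m][i[-5:]].round(3))
E
```

```text
[[0.61077856 0.35422896 0.0395    ]
 [0.58153025 0.32030582 0.0395    ]
 [0.49432966 0.44897177 0.0395    ]
 [0.4653818  0.41341062 0.0395    ]]
[0.53800506 0.38422929 0.0395    ]
0.14948933818373547 [ 0.77797303 -0.62829767  0.        ] 0.04479110491220032
jacktop [0.599 0.199 0.128]
platL [0.51  0.214 0.05 ]
blk [0.524 0.373 0.035]
weight [0.607 0.414 0.047]
base [0.569 0.242 0.033]
beaker [0.566 0.176 0.154]
stir [0.56  0.133 0.306]
tall max y [[0.281 0.63  0.347]
 [0.284 0.631 0.344]
 [0.282 0.632 0.345]
 [0.279 0.632 0.346]
 [0.28  0.633 0.345]]
```

```bash
cat >> h.py <<'E'
C=np.array([.538,.3842]); ex=np.array([.778,-.6283]); ey=np.array([.6283,.778])
R=np.array([[-ex[0],ey[0],0],[-ex[1],ey[1],0],[0,0,-1.]]); R[:,:2]/=np.linalg.norm(R[:,0])
if np.linalg.det(R)<0: R[:,1]*=-1
def at(s,z,t=0): return np.r_[C+s*ex+t*ey,z]
E
python3 - <<'E'
from h import *
print(np.linalg.det(R),R)
print(planner.solve_ik(at(-.105,.2),R),planner.solve_ik(at(.065,.066),R))
fingers.grasp(20)
ctrl.move_ptp(at(-.105,.2),R)
W=wristpose();np.save("pics/W.npy",W)
for n in("wrist","side","top"):
    p,d=viewer.snapshot(n);cv2.imwrite(f"pics/{n}1.png",p);np.save(f"pics/{n}1.npy",d)
print(readout.read_time_s(),readout.read_opening(),readout.read_force(),readout.read_tcp_pos())
E
```

```text
0.9999999999999998 [[-0.77798254  0.6282859   0.        ]
 [ 0.6282859   0.77798254  0.        ]
 [ 0.          0.         -1.        ]]
[-44.4044403   44.36771963  -8.01944244  89.95358785   7.76477009
  46.22381019  -4.46856806] [-30.02715434  57.36088581  -8.11174641  85.8087941   11.22299856
  37.62610843   7.72206329]
1.95 0.00026932466696758293 [ 0.36172289 -0.20271324 -1.98690166] [0.45407062 0.45272637 0.20061754]
```

View pics/wrist1.png

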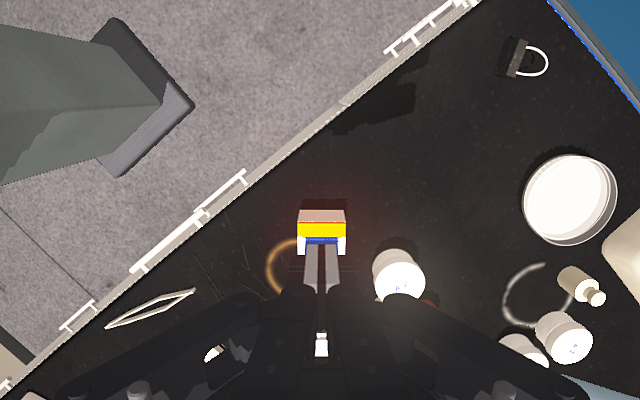

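View pics/top1.png

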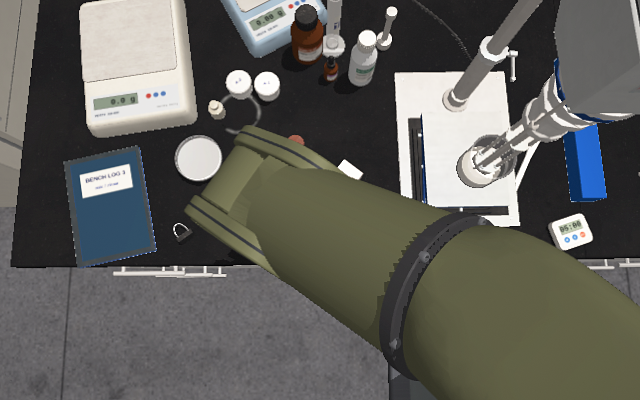

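View pics/side1.png

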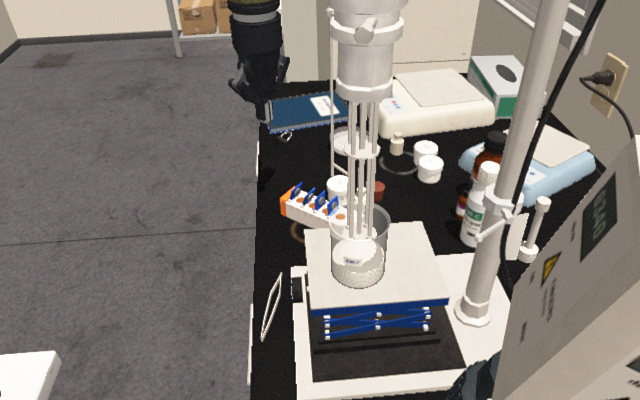

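The side view now shows the gripper clear of everything, at (255,90). Seen from above, the thick forearm covers the area near the jack corner at (490,215). I'll check its clearance to the stirrer at the end pose by rotating the measured arm points.

Run:
```python
from h import *
from scipy.spatial import cKDTree
def cloud(n,d):
    K=viewer.camera_params(n);P=K["pose"]
    v,u=np.mgrid[:400,:640];return np.stack([(u-K["cx"])/K["fx"]*d,-(v-K["cy"])/K["fy"]*d,-d],-1)@P[:3,:3].T+P[:3,3]
d0=np.load("pics/top0.npy");d1=np.load("pics/top1.npy")
T0=cloud("top",d0);T1=cloud("top",d1)
arm=T1[(d1>0)&(d0>0)&(d1<d0-.03)]
arm=arm[np.hypot(arm[:,0],arm[:,1])>.15]
sd=np.load("pics/side0.npy");S=cloud("side",sd)[sd>0]
o=np.r_[S,T0[d0>0]]
for a,b in ((.0,.05),):
  pass
st=o[(o[:,2]>.1)&(o[:,0]>.3)&(o[:,0]<.75)&(o[:,1]>-.1)&(o[:,1]<.3)]
for z in np.arange(.1,.6,.05):
    q=st[(st[:,2]>=z)&(st[:,2]<z+.05)]
    if len(q): print("obst",round(z,2),len(q),q.min(0).round(2),q.max(0).round(2))
for z in np.arange(.2,.8,.05):
    q=arm[(arm[:,2]>=z)&(arm[:,2]<z+.05)]
    if len(q): print("arm",round(z,2),len(q),q.min(0).round(2),q.max(0).round(2))
for s,off in((0,0),(-14.4,0)):
    t=np.radians(s);A=arm@np.array([[np.cos(t),-np.sin(t),0],[np.sin(t),np.cos(t),0],[0,0,1]]).T
    # near points xy distance with arm bottoms: top view sees only the top; extend 0.12 down
    for dz in(0,.06,.12):
        k=cKDTree(st).query(A-[0,0,dz]);i=k[0].argmin();print(s,dz,k[0][i].round(3),A[i].round(3),st[k[1][i]].round(3))
```

```text
obst 0.1 15887 [0.48 0.09 0.1 ] [0.75 0.23 0.15]
obst 0.15 5494 [ 0.53 -0.09  0.15] [0.75 0.18 0.2 ]
obst 0.2 4640 [0.53 0.1  0.2 ] [0.75 0.19 0.25]
obst 0.25 2673 [0.54 0.12 0.25] [0.73 0.19 0.3 ]
obst 0.3 3908 [0.54 0.11 0.3 ] [0.74 0.19 0.35]
obst 0.35 4961 [0.54 0.11 0.35] [0.74 0.19 0.4 ]
obst 0.4 6822 [0.53 0.08 0.4 ] [0.75 0.19 0.45]
obst 0.45 2179 [0.52 0.11 0.45] [0.75 0.19 0.5 ]
obst 0.5 4980 [0.52 0.13 0.5 ] [0.62 0.19 0.55]
obst 0.55 3985 [0.52 0.17 0.55] [0.6  0.19 0.6 ]
arm 0.45 5 [0.44 0.48 0.49] [0.45 0.49 0.49]
arm 0.5 3060 [0.4  0.44 0.51] [0.51 0.51 0.55]
arm 0.55 8746 [0.37 0.37 0.55] [0.5  0.49 0.6 ]
arm 0.6 12619 [0.34 0.32 0.6 ] [0.45 0.43 0.65]
arm 0.65 20685 [0.34 0.31 0.65] [0.42 0.39 0.7 ]
arm 0.7 20114 [0.34 0.3  0.7 ] [0.4  0.36 0.74]
0 0 0.175 [0.414 0.316 0.643] [0.528 0.192 0.593]
0 0.06 0.167 [0.415 0.317 0.644] [0.525 0.191 0.58 ]
0 0.12 0.167 [0.415 0.317 0.644] [0.526 0.192 0.521]
-14.4 0 0.052 [0.513 0.239 0.611] [0.529 0.192 0.594]
-14.4 0.06 0.044 [0.492 0.22  0.637] [0.525 0.191 0.58 ]
-14.4 0.12 0.044 [0.498 0.226 0.63 ] [0.527 0.193 0.505]
```

Run:
```python
from h import *
def cloud(n,d):
    K=viewer.camera_params(n);P=K["pose"]
    v,u=np.mgrid[:400,:640];return np.stack([(u-K["cx"])/K["fx"]*d,-(v-K["cy"])/K["fy"]*d,-d],-1)@P[:3,:3].T+P[:3,3]
for n in("top","side"):
    d=np.load(f"pics/{n}0.npy");p=cloud(n,d)[d>0]
    p=p[(p[:,0]>.3)&(p[:,0]<.9)&(p[:,1]>-.2)&(p[:,1]<.3)]
    for z in np.arange(.4,.9,.04):
        q=p[(p[:,2]>=z)&(p[:,2]<z+.04)]
        for nm,r in(("near",q[q[:,0]<.63]),):
            if len(r): print(n,round(z,2),len(r),np.percentile(r,[1,99],axis=0).round(3).tolist())
print([planner.solve_ik(at(s,.066),R).round(1).tolist() for s in(-.105,0,.045,.055)])
```

```text
top 0.4 972 [[0.534, 0.138, 0.401], [0.584, 0.191, 0.438]]
top 0.44 865 [[0.525, 0.14, 0.444], [0.581, 0.19, 0.48]]
top 0.48 2478 [[0.522, 0.135, 0.481], [0.617, 0.194, 0.52]]
top 0.52 4003 [[0.523, 0.154, 0.52], [0.612, 0.193, 0.56]]
top 0.56 3038 [[0.524, 0.177, 0.56], [0.588, 0.193, 0.595]]
top 0.6 16 [[0.559, 0.192, 0.6], [0.566, 0.194, 0.602]]
side 0.4 9113 [[0.536, -0.196, 0.401], [0.589, 0.179, 0.44]]
side 0.44 17228 [[0.54, -0.2, 0.44], [0.595, 0.124, 0.48]]
side 0.48 1984 [[0.572, -0.192, 0.48], [0.604, -0.139, 0.484]]
[[-45.3, 55.0, -6.4, 93.8, 10.0, 31.8, -6.4], [-35.7, 56.1, -7.3, 89.9, 10.7, 34.7, 2.5], [-31.8, 56.9, -7.7, 87.2, 10.9, 36.6, 6.2], [-30.9, 57.1, -7.8, 86.5, 11.0, 37.1, 7.1]]
```

Run:
```python
from h import *
K=viewer.camera_params("top");P=K["pose"]
d0=np.load("pics/top0.npy");d=np.load("pics/top1.npy")
v,u=np.mgrid[:400,:640];X=np.stack([(u-K["cx"])/K["fx"]*d,-(v-K["cy"])/K["fy"]*d,-d],-1)@P[:3,:3].T+P[:3,3]
A=X[(d>0)&(d0>0)&(d<d0-.03)]
a=np.arctan2(.4527,.4541);f=A[:,0]*np.cos(a)+A[:,1]*np.sin(a);l=A[:,0]*np.sin(a)-A[:,1]*np.cos(a)
for x in np.arange(.4,.75,.03):
    m=(f>=x)&(f<x+.03)
    if m.any(): print(x.round(2),"lat",np.percentile(l[m],[.5,99.5]).round(3),"z",np.percentile(A[m,2],[1,99]).round(3))
```

```text
0.46 lat [0.005 0.057] z [0.713 0.734]
0.49 lat [-0.016  0.061] z [0.646 0.716]
0.52 lat [-0.021  0.062] z [0.618 0.684]
0.55 lat [-0.028  0.053] z [0.587 0.654]
0.58 lat [-0.035  0.049] z [0.572 0.624]
0.61 lat [-0.043  0.046] z [0.544 0.595]
0.64 lat [-0.047  0.04 ] z [0.533 0.57 ]
0.67 lat [-0.046  0.036] z [0.519 0.547]
```

Run:
```python
from h import *
ctrl.movel(at(-.105,.066),R,.1)
ctrl.sleep(.3);p=readout.read_tcp_pos();print(p,p-at(-.105,.066),readout.read_force(),readout.read_tool_rot()[:,2])
p,_=viewer.snapshot("side");cv2.imwrite("pics/side2.png",cv2.resize(p[100:260,220:420],None,fx=4,fy=4,interpolation=cv2.INTER_CUBIC)[:600])
p,_=viewer.snapshot("wrist");cv2.imwrite("pics/wrist2.png",p)
print(readout.read_time_s())
```

```text
[0.4564163  0.45024834 0.06625571] [1.06304632e-04 7.68388857e-05 2.55707351e-04] [ 0.09173889 -0.44813743  0.59224891] [ 2.71898453e-04  2.83943817e-04 -9.99999923e-01]
3.8417
```

View pics/side2.png

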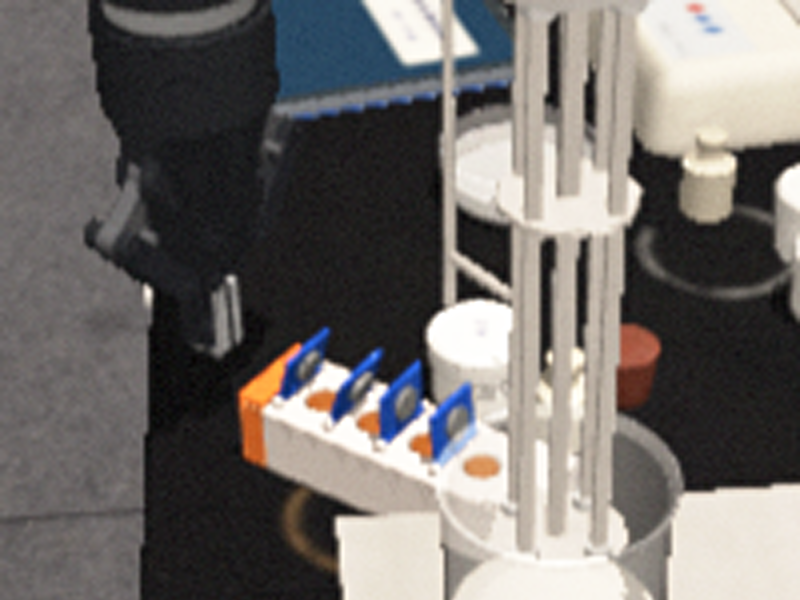

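View pics/wrist2.png

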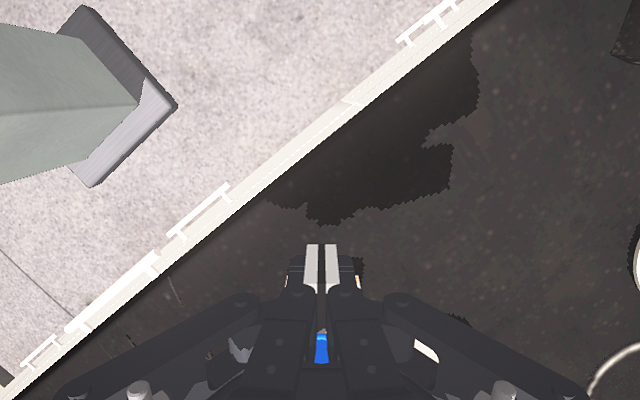

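The fingertips at (215,350) in the side crop are in line with the row, just short of the orange end at (265,385). I'll run the sweep with a force guard.

```bash
python3 - <<'E'
from h import *
for s in(-.035,.048):
    r=ctrl.movel(at(s,.066),R,.04,until_force=8)
    p=readout.read_tcp_pos();print(s,r,(p-at(s,.066)).round(4),readout.read_force().round(2),readout.read_time_s())
    q,_=viewer.snapshot("side");cv2.imwrite(f"pics/side3_{s}.png",cv2.resize(q[100:260,220:420],None,fx=3,fy=3,interpolation=cv2.INTER_CUBIC))
    if r: break
E
python3 -c "
import cv2,glob,numpy as np
f=sorted(glob.glob('pics/side3_*'));cv2.imwrite('pics/s3.png',cv2.resize(np.vstack([cv2.imread(x) for x in f]),None,fx=.62,fy=.62))"
```

```text
-0.035 False [-0.0001  0.0001  0.    ] [-0.59 -0.62  0.47] 5.7417
0.048 False [-0.0002  0.0002  0.    ] [ 0.17 -0.52  0.17] 8.0167
```

View pics/s3.png

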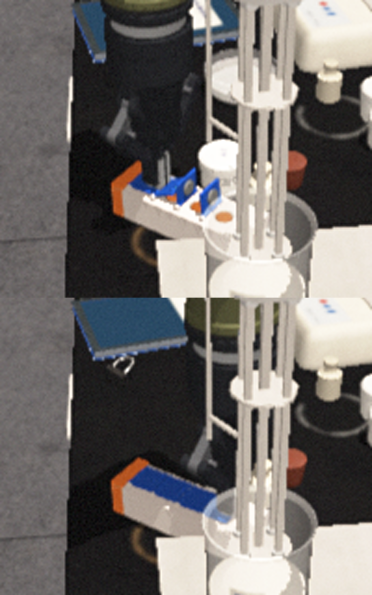

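Midway, the upper frame shows lids 1 and 2 tipping. The lower frame shows the whole row flat. I'll lift off, move back and check.

Run:
```python
from h import *
ctrl.movel(at(.048,.2),R,.1)
ctrl.movel(at(-.12,.25),R,.15)
T=planner.solve_ik([.3,.55,.26],R); print(T)
if T is not None: ctrl.movej(T)
ctrl.sleep(.3)
for n in("side","top"):
    q,d=viewer.snapshot(n);cv2.imwrite(f"pics/{n}4.png",q);np.save(f"pics/{n}4.npy",d)
    c=q[165:255,265:395] if n=="side" else q[125:250,265:385]
    cv2.imwrite(f"pics/{n}4c.png",cv2.resize(c,None,fx=4.8,fy=4.8,interpolation=cv2.INTER_CUBIC))
K=viewer.camera_params("top");P=K["pose"];v,u=np.mgrid[:400,:640]
X=np.stack([(u-K["cx"])/K["fx"]*d,-(v-K["cy"])/K["fy"]*d,-d],-1)@P[:3,:3].T+P[:3,3]
s=(X[...,:2]-C)@ex;t=(X[...,:2]-C)@ey
for a in np.arange(-72,75,9): 
    m=(abs(s-a/1e3)<.003)&(abs(t)<.012)&(d>0);print(int(a),X[m][:,2].mean().round(4),end="; ")
print(readout.read_time_s())
```

```text
[-60.71207271  39.25716439  -8.86471411  89.24374142   7.10365407
  52.05034534 -20.90434708]
-72 0.033; -63 0.038; -54 0.039; -45 0.0401; -36 0.0402; -27 0.0397; -18 0.0395; -9 0.0403; 0 0.0396; 9 0.0398; 18 0.0399; 27 0.0394; 36 0.0398; 45 0.0405; 54 0.0374; 63 0.0388; 72 0.0387; 11.9917
```

View pics/side4c.png

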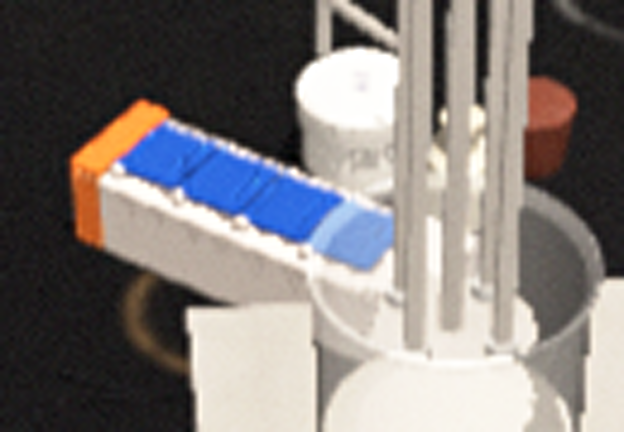

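View pics/top4c.png

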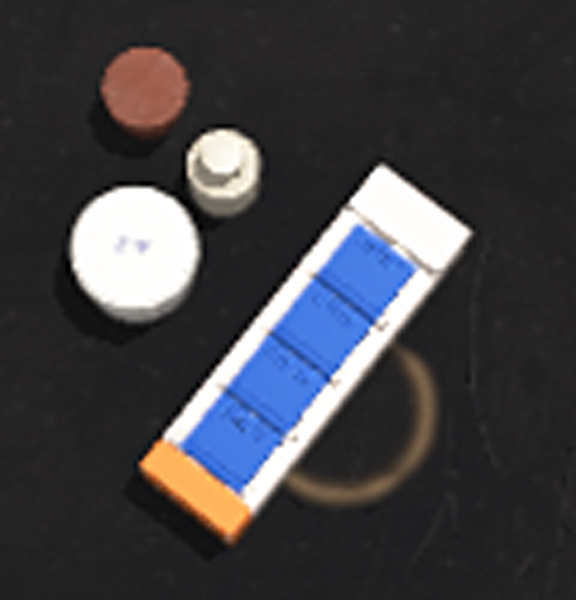

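The lids are flat within the 2 mm clearance the brief allows. The rack and bystanders appear at the same pixels as before, so I'm handing in.

Run:
```python
from h import *
ticket.finish_job(); print(readout.read_time_s())
```

```text
the job is handed in; nothing more can be done
the job is handed in; nothing more can be done
```

All four lids are shut and the job is handed in, at about 12 s of the 40 s allowed. I ran the closed fingertips once along the row, from the orange-band end to the plain end, about 1.5 mm above the shut-lid height. Then I lifted off and moved clear.

**Lids:** The last side and top pictures show all four lying flat. A frame taken partway through the sweep shows the first lids tipping before the later ones.

**Forces:** The 8 N force stop never tripped, and the force readings after each half of the sweep were under 1 N.

**Rack and bystanders:** The rack, jar, weight and stopper appear at the same pixels in the top view as before the sweep.

**A small disagreement:** The top camera's depth put the lids at 39.4–40.5 mm, against about 38.8 mm on the plain end block, which should be level with them. The free ends may therefore stand about 1–1.5 mm (about 0.06 rad) proud. That could also be depth noise. It is within the 2 mm pass the task allows, so I did not make a second, lower pass.

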